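Open the long wax mould

ROBOT

A 6-joint arm with a two-finger parallel gripper is mounted at the origin on a cart in front of the work surface, level with it; the furniture and walls round the work are solid. World frame = base frame: x ahead of the robot, y to its left, z up, the work surface at z = 0. Lengths are in m, angles in rad, forces in N, time in s.
With the tool pointing down it reaches from about 0.35 to 0.8 m from the base axis. Payload 7.3 kg.
Tool frame: the origin (TCP) lies between the finger pads; the fingertips stand 25 mm ahead of it and the grasp point (between the pads) lies 6 mm ahead of it (r.tip_extent is the distance from the TCP to the fingertips, in m); z points along the fingers, y is the direction in which the jaws open and shut (so a half turn about z gives the same grasp; the last joint's range is limited). The gripper opens to 85 mm and grips with 20 to 120 N. Pads are 22 mm wide; open, the fingers measure 114 mm over their backs; the gripper's body (76 mm by 85 mm) begins 54 mm behind the grasp point. The pads swing forward as they close: fully open they stand 13 mm farther back than shut.
Start: joints at [-1.458, 0.342, 1.524, -0, 1.275, -0.146], TCP at [0.134, -0.508, 0.235] pointing down, gripper open.
Joint ranges: [-2.53, 2.53], [-0.77, 2.02], [0.04, 2.7], [-1, 4.14], [0.28, 2.66], [-3.11, 3.11]. Speed limits (rad/s): [2.57, 2.57, 3.14, 3.14, 3.14, 3.14].

INTERFACE

Orientations are given as a unit quaternion [x, y, z, w].
In Python, from workcell import r, command_gripper, optics gives the robot as it stands. The module is installed in compiled form; this text tells all that it offers. Calls block until the motion is done:
- r.reach(position, orientation): joint-space move of the TCP to a pose.
- r.move_straight(position, orientation=None, speed=0.15, max_force=None): straight line of the TCP; orientation=None keeps the orientation; speed is the mean speed in m/s. With max_force (N) it stops when the force on the tool has changed by that much, and returns True; else False.
- r.movej(angles): joint-space move.
- command_gripper(opening, force=None): finger opening in m; force is the grip in N (None keeps the last); returns when the fingers have stopped.
- r.hold(seconds).
- r.solve_ik(position, orientation): joint angles nearest the present ones, or None.
- r.read_state(): the state.
- optics.get_image(name): name is "side" or "top" or "wrist"; returns (picture, depth): 420x560x3 uint8, red, green, blue; 420x560 float32, m along the optical axis (not along the pixel's ray), 0 where there is no reading.
- optics.camera_model(name): a dict with "K" (3x3 intrinsics, pixels), "R" (3x3) and "t" (3): a world point X has camera coordinates R X + t; the wrist camera has in their place "tool_from_camera" (4x4, takes a point from camera to tool coordinates, whose origin is the TCP and whose axes are the flange's). Camera axes: x right, y down, z forward; pixel columns grow to the right and rows downward; lengths in m; the calibration is good to about 2 mm. A picture is of the moment at which its call begins: read the wrist's pose just before it. camera_model takes no time and is no camera call.
A pose or a line that the arm cannot do raises r.PlanningError and nothing moves.
- r.finish_job(): hands the job in, once; it reports no verdict.
The state is a dict: "time_s": time; "joint_positions": joint angles; "dq": joint speeds; "tau": joint torques, N m; "eef_pos": TCP position; "eef_rot": TCP orientation; "contact_force": force on the tool from outside, world axes, zero at the start; "torque": the same for the moment, N m; "grip_width": finger opening in m.
Only numpy, scipy, OpenCV 4.12 (cv2) and the standard library are available. Lean on these libraries where they do the work, as an engineer would, in place of code of your own. Each camera call takes 0.05 s, during which the arm holds its last target. There are 200 camera calls.

TASK

The wax rings in the longer of the two closed aluminium moulds have set. Lift that mould's cover plate off its two pins by the handle and lay it gently, handle up, flat on the floor of the white tray, without dropping it. Leave the moulds standing where they are, the shorter one with its cover on.

Things in the scene. Friction and masses are not known exactly. Their poses are not given: they have to be found in the camera images.
- long_cover: Aluminium cover plate 60 x 112 x 7 mm (x, y, z), 0.11-0.22 kg, loose on the longer mould. Origin: centre of underside; z up, y along its length. Two 10 mm holes at y +-45 mm over the mould's pins, whose tips show 5 mm above the plate. Handle to grip from above: black bar 14 mm wide (x), 44 mm long (y), centred, from 27 to 47 mm above the origin, on two 8 mm posts at y +-15 mm.
- long_mould: The longer mould: loose aluminium block 60 x 112 x 26 mm (x, y, z), 0.7 kg, on the bench. Origin: centre of underside; z up, y along its length. Two upright 6 mm steel pins at y +-45 mm rise 12 mm above its top face, on which the cover rests with 2 mm play round the pins; raised 12 mm, the cover is free. Two wax rings lie in a recess below the cover.
- short_cover: Cover plate of the shorter mould, which stays closed. Same make and handle as the long cover, but 60 x 76 x 7 mm (x, y, z), on a block 60 x 76 x 26 mm. Origin: centre of underside; z up, y along its length.
- white_tray: Empty white open tray, loose on the bench, 100 x 160 x 22 mm (x, y, z) outside, 96 x 156 mm inside, 0.4 kg. Origin: centre of underside; z up, y along its length. Floor 2 mm above the origin, rim 22 mm. The long cover fits in only with its length roughly along the tray's.

How it is judged:
By the outcome, as a careful person would: the job done as asked, in the order asked, and still so for the second after the job is handed in, with the robot touching nothing.
It also fails if it takes over 38 s, if anything falls off the work surface, if the arm or the gripper's body presses on something with over 40 N, if the wrist force passes 120 N, or if a joint passes its speed limit or range.

## Working session

There is one attempt and no reset: what is moved stays moved. The work goes in short steps, each a Python script; the robot and the scene stay as the last script left them, time stands still between calls to the robot, and variables do not carry over. Pictures are saved under pics/ and viewed, about 8 in all and at most 12, crops included, and the job is handed in when it is done.

```bash
mkdir -p pics
python3 - <<'E'
from workcell import r, optics
import cv2,numpy as np
s=r.read_state();print(s['time_s'],s['eef_pos'],s['eef_rot'],s['contact_force'])
for n in("top","side","wrist"):
    p,d=optics.get_image(n);np.savez(f'{n}0.npz',p=p,d=d);cv2.imwrite(f'pics/{n}0.png',p[:,:,::-1])
    m=optics.camera_model(n);print(n,{k:np.round(v,3).tolist() for k,v in m.items()},(d>0).mean())
E
```

```text
0.0 [ 0.13432237 -0.50711019  0.23393111] [ 9.91639834e-01  1.29034278e-01  3.95977481e-06 -7.70632519e-04] [ 0.0261987   0.04883513 -0.19126947]
top {'K': [[501.927, 0.0, 281.945], [0.0, 501.927, 203.039], [0.0, 0.0, 1.0]], 'R': [[0.028, -1.0, 0.013], [-0.99, -0.03, -0.139], [0.139, -0.009, -0.99]], 't': [-0.091, 0.529, 0.952]} 0.9960756802721088
side {'K': [[479.562, 0.0, 279.089], [0.0, 479.562, 204.845], [0.0, 0.0, 1.0]], 'R': [[-1.0, 0.014, -0.011], [0.016, 0.443, -0.896], [-0.008, -0.896, -0.444]], 't': [0.538, 0.049, 0.886]} 0.9960586734693877
wrist {'K': [[342.302, 0.0, 274.443], [0.0, 342.302, 214.518], [0.0, 0.0, 1.0]], 'tool_from_camera': [[-0.0, -0.946, -0.325, 0.085], [1.0, -0.0, -0.0, -0.0], [0.0, -0.325, 0.946, -0.139], [0.0, 0.0, 0.0, 1.0]]} 0.9958418367346938
```

View pics/top0.png

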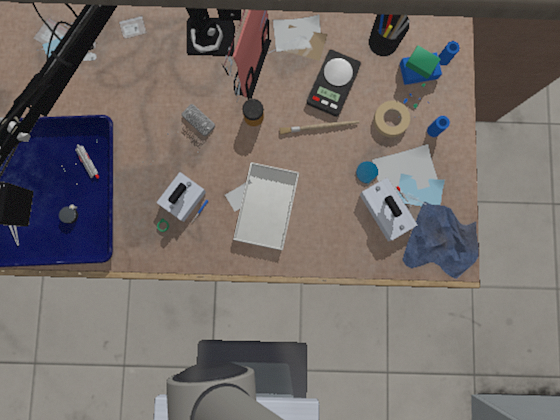

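View pics/side0.png

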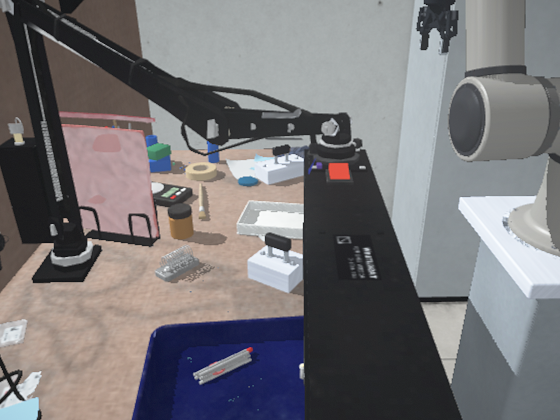

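The top view shows the long mould at about (390,208), with its black handle at (392,206). The tray is at (267,206) and the short mould at (181,197). In the side view the long mould is at about (278,165), the tray at (275,218) and the short mould at (276,265). A lamp arm overhangs only the left end. Next I'll take coarse positions.

```bash
cat > h.py <<'E'
import numpy as np, cv2
from scipy.spatial.transform import Rotation as Ro
from workcell import r, optics, command_gripper
def cam(n, st=None):
    m=optics.camera_model(n)
    if n!='wrist': R=np.array(m['R']).T; return np.array(m['K']),R,-R@np.array(m['t'])
    T=np.array(m['tool_from_camera']); A=Ro.from_quat(st['eef_rot']).as_matrix()
    return np.array(m['K']),A@T[:3,:3],A@T[:3,3]+st['eef_pos']
def ray(c,uv):
    K,R,o=c; uv=np.atleast_2d(uv); d=np.c_[uv,np.ones(len(uv))]@np.linalg.inv(K).T@R.T; return o,d
def plane(c,uv,z):
    o,d=ray(c,uv); return o+d*((z-o[2])/d[:,2])[:,None]
def dpts(c,d):
    v,u=np.mgrid[:d.shape[0],:d.shape[1]]; o,dd=ray(c,np.c_[u.ravel(),v.ravel()]); return (o+dd*d.ravel()[:,None]).reshape(*d.shape,3)
def tri(c1,a,c2,b):
    o1,d1=ray(c1,a);o2,d2=ray(c2,b);d1=d1[0];d2=d2[0]
    s=np.linalg.lstsq(np.c_[d1,-d2],o2-o1,rcond=None)[0]; p=o1+s[0]*d1;q=o2+s[1]*d2
    return (p+q)/2,np.linalg.norm(p-q)
def rect(P):  # centre, sizes, angle of long axis from x, folded to (-90,90]
    c,s,a=cv2.minAreaRect((P[:,:2]*1000).astype(np.float32))
    if s[0]<s[1]: s=s[::-1];a+=90
    return np.array(c)/1000,np.round(s,1),(a+89.999)%180-89.999
def down(yaw): # tool z down, tool y (jaw axis) at angle yaw from world x
    y=np.array([np.cos(yaw),np.sin(yaw),0]);z=np.array([0,0,-1.]);return Ro.from_matrix(np.c_[np.cross(y,z),y,z]).as_quat()
def blobs(mask,minA=60):
    n,l,s,c=cv2.connectedComponentsWithStats(mask.astype(np.uint8)); return [(l==i,s[i,4],c[i]) for i in range(1,n) if s[i,4]>=minA]
def black(p): return p.max(2)<60
def white(p): return (p.min(2)>120)&(p.max(2).astype(int)-p.min(2)<22)
def pix(m): v,u=np.nonzero(m); return np.c_[u,v].astype(float)
E
python3 - <<'E'
from h import *
f=np.load('top0.npz');p,d=f['p'],f['d'];c=cam('top');X=dpts(c,d)
print('table z',np.median(X[230:270,300:350,2]), 'floor tray',np.median(X[190:220,255:275,2]))
for nm,(u0,u1,v0,v1) in dict(long=(355,425,170,250),short=(150,215,165,230)).items():
    b=np.zeros(d.shape,bool);b[v0:v1,u0:u1]=1
    for what,m in (('handle',black(p)&b&(X[...,2]>.055)),('plate',b&(X[...,2]>.022)&(X[...,2]<.045))):
        P=X[m];print(nm,what,m.sum(),rect(P),np.percentile(P[:,2],[10,50,95]).round(3), pix(m).mean(0))
b=np.zeros(d.shape,bool);b[155:260,225:305]=1
m=b&(X[...,2]>.012)&(X[...,2]<.03);P=X[m];print('tray rim',m.sum(),rect(P),np.median(P[:,2]))
bl=max(blobs(b&white(p)),key=lambda t:t[1])[0];print('tray white',rect(plane(c,pix(bl),.022)))
E
```

```text
table z -0.0011388291631309055 floor tray 0.0017224996282526606
long handle 166 (array([ 0.46950259, -0.17659389]), array([265.4,  41.7]), -62.035213470458984) [0.068 0.071 0.074] [392.62650602 206.03614458]
long plate 1549 (array([ 0.52812152, -0.28767136]), array([111.9,  61.5]), 32.04449462890625) [0.029 0.032 0.035] [387.83021304 209.1220142 ]
short handle 166 (array([0.54082788, 0.126535  ]), array([40.4, 13.7]), -33.54016876220703) [0.065 0.071 0.074] [176.98795181 193.10240964]
short plate 995 (array([0.54044489, 0.12793507]), array([76.2, 61.3]), -34.36526870727539) [0.03  0.032 0.036] [180.4321608  196.84723618]
tray rim 394 (array([ 0.52806042, -0.0431458 ]), array([161.3, 100. ]), -10.401145935058565) 0.020774080056772726
tray white (array([ 0.53182129, -0.02718394]), array([161.4, 136.3]), -10.404365539550753)
```

Run:
```python
from h import *
q=down(np.radians(32-90))
r.reach([.528,-.288,.19],q); command_gripper(.045,40)
st=r.read_state();c=cam('wrist',st);p,d=optics.get_image('wrist');np.savez('w1.npz',p=p,d=d,pos=st['eef_pos'],rot=st['eef_rot'])
cv2.imwrite('pics/w1.png',p[:,:,::-1]);print(st['time_s'],st['eef_pos'],st['joint_positions'])
X=dpts(c,d);near=np.hypot(X[...,0]-.528,X[...,1]+.288)<.09
m=max(blobs(black(p)&near&(X[...,2]>.055)&(X[...,2]<.09)),key=lambda t:t[1])[0]
P=X[m];print('handle',m.sum(),rect(P),np.percentile(P[:,2],[5,50,95]).round(4))
m=near&(X[...,2]>.028)&(X[...,2]<.04);P=X[m];print('plate',rect(P),np.median(P[:,2]))
```

```text
2.2833 [ 0.52790196 -0.28816602  0.19005357] [-6.27050368e-01  5.17398504e-01  1.37062392e+00  1.80043509e-05
  1.25348337e+00  3.85558436e-01]
handle 815 (array([ 0.53091913, -0.28831781]), array([41.8, 12.1]), 32.45975875854492) [0.0691 0.0726 0.074 ]
plate (array([ 0.53004175, -0.28939951]), array([112.2,  60.1]), 31.948076248168945) 0.03312902604684048
```

View pics/w1.png

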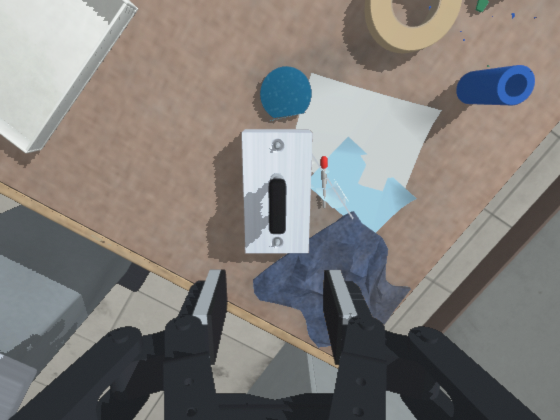

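The handle is centred at (278,206) between the fingers, running vertically in the image. Handle and plate centres agree to about 1 mm. I'll check the height by triangulation, then grasp and lift.

Run:
```python
from h import *
f=np.load('top0.npz');ct=cam('top');m=black(f['p'])&(dpts(ct,f['d'])[...,2]>.055);m[:,:355]=0;m[:,425:]=0;m[:170]=0;m[250:]=0
a=pix(max(blobs(m,20),key=lambda t:t[1])[0]).mean(0)
w=np.load('w1.npz');cw=cam('wrist',dict(eef_pos=w['pos'],eef_rot=w['rot']))
m=black(w['p']);m[:165]=0;m[245:]=0;m[:,:262]=0;m[:,295:]=0
b=pix(max(blobs(m),key=lambda t:t[1])[0]).mean(0);P,e=tri(ct,a,cw,b);print('tri',a,b,P,e)
assert .06<P[2]<.082 and np.hypot(P[0]-.530,P[1]+.289)<.008
q=down(np.radians(32-90));x,y=.5303,-.2888
r.move_straight([x,y,.10],q,speed=.12)
print('stop',r.move_straight([x,y,.0715],q,speed=.06,max_force=8))
command_gripper(0.0,40);s=r.read_state();print(s['time_s'],s['grip_width'],s['contact_force'],s['eef_pos'])
assert .010<s['grip_width']<.018
print('lift stop',r.move_straight([x,y,.0915],q,speed=.03,max_force=6))
s=r.read_state();print(s['time_s'],s['grip_width'],s['contact_force'],s['torque'],s['eef_pos'])
p,d=optics.get_image('side');pw,_=optics.get_image('wrist')
cv2.imwrite('pics/lift.png',np.hstack([p[120:220,220:340].repeat(3,0).repeat(3,1),cv2.resize(pw,(400,300))])[:,:,::-1])if 0 else cv2.imwrite('pics/lift.png',np.vstack([cv2.resize(p[120:300,200:320],(400,600))[:260],cv2.resize(pw,(400,300))])[:,:,::-1])
```

```text
tri [392.62650602 206.03614458] [276.72771673 205.57020757] [ 0.52914997 -0.28953521  0.05874733] 0.0006800182310683694Traceback (most recent call last):
  File "<stdin>", line 7, in <module>
AssertionError
```

The two depth readings, 0.073 (wrist) and 0.071 (top), agree with the stated sizes. The colour-only centroids also include the handle's sides and shadow, so I'll restrict both masks to the top of the bar and repeat.

```bash
cat > g.py <<'E'
from h import *
def barpix(p,d,c):
    X=dpts(c,d);m=black(p)&(abs(X[...,2]-.072)<.006)&(np.hypot(X[...,0]-.53,X[...,1]+.289)<.035)
    return cv2.minAreaRect(pix(m).astype(np.float32))[0],m.sum()
f=np.load('top0.npz');ct=cam('top');w=np.load('w1.npz');cw=cam('wrist',dict(eef_pos=w['pos'],eef_rot=w['rot']))
(a,na),(b,nb)=barpix(f['p'],f['d'],ct),barpix(w['p'],w['d'],cw)
P,e=tri(ct,a,cw,b);print('tri',a,na,b,nb,P,e)
assert .06<P[2]<.082 and np.hypot(P[0]-.530,P[1]+.289)<.008
q=down(np.radians(32-90));x,y=.5303,-.2888
r.move_straight([x,y,.10],q,speed=.12)
print('stop',r.move_straight([x,y,.0715],q,speed=.06,max_force=8))
command_gripper(0.0,40);s=r.read_state();print(s['time_s'],s['grip_width'],s['contact_force'],s['eef_pos'])
assert .010<s['grip_width']<.018
print('lift stop',r.move_straight([x,y,.0915],q,speed=.03,max_force=6))
s=r.read_state();print(s['time_s'],s['grip_width'],s['contact_force'],s['torque'],s['eef_pos'])
p,d=optics.get_image('side');pw,_=optics.get_image('wrist')
cv2.imwrite('pics/lift.png',np.vstack([cv2.resize(p[120:200,220:340],(400,267)),cv2.resize(pw,(400,300))])[:,:,::-1])
E
python3 g.py
```

```text
tri (392.6470642089844, 205.9117431640625) 156 (276.4999694824219, 206.49998474121094) 791 [ 0.52903647 -0.28920635  0.06113885] 0.0010472492559195532
stop False
4.2417 0.012586166561937359 [-0.37177787  1.15945409  3.35937609] [ 0.53054413 -0.28894146  0.07203241]
lift stop False
5.0583 0.012571569442637568 [ 0.64251544  1.07196134 -1.78623604] [ 0.02746072 -0.03705022 -0.02003319] [ 0.53021027 -0.2887096   0.09137844]
```

View pics/lift.png

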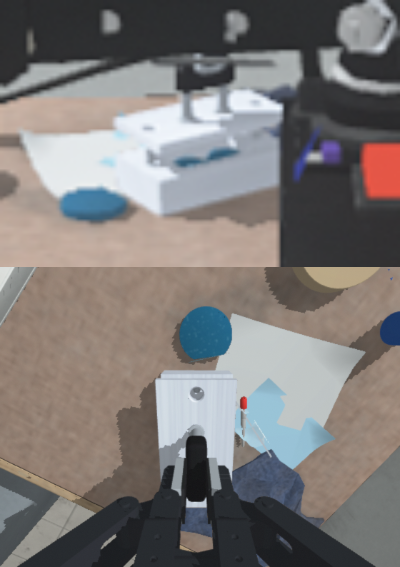

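The crops show the cover up off its pins and level in the grip. The mould stands below it with the blue rings visible, and the wrist view shows the plate's free end with its hole at about (197,393). Next I'll raise it, carry it over the tray and re-measure.

Run:
```python
from h import *
r.move_straight([.5303,-.2888,.16],speed=.1)
q=down(np.radians(-10.4-90))
r.move_straight([.528,-.043,.16],q,speed=.12)
r.hold(.3)
s=r.read_state();print(s['time_s'],s['grip_width'],s['contact_force'],s['torque'],s['eef_pos'])
cw=cam('wrist',s);pw,dw=optics.get_image('wrist');p,d=optics.get_image('side')
for n,P,D,c in(('wrist',pw,dw,cw),('side',p,d,cam('side'))):
    X=dpts(c,D);near=np.hypot(X[...,0]-.528,X[...,1]+.043)<.12
    m=near&(X[...,2]>.016)&(X[...,2]<.026)
    print(n,'rim',m.sum(),rect(X[m]),np.median(X[m][:,2]))
    m=near&(X[...,2]>-.004)&(X[...,2]<.009)&(P.min(2)>110)&(np.ptp(P,axis=2)<25)&(np.hypot(X[...,0]-.528,X[...,1]+.043)<.07);print(' floor',m.sum(),np.median(X[m][:,2]) if m.any() else 0)
    m=near&(X[...,2]>.10)&(X[...,2]<.135)&(P.min(2)>90)&(np.ptp(P,axis=2)<25);Q=X[m]
    if m.sum()>50: print(' plate',m.sum(),rect(Q),np.median(Q[:,2]),'slope',np.linalg.lstsq(np.c_[Q[:,:2]-Q[:,:2].mean(0),np.ones(len(Q))],Q[:,2],rcond=None)[0])
cv2.imwrite('pics/carry.png',np.vstack([cv2.resize(p[120:280,200:340],(350,300)),cv2.resize(pw,(350,280))])[:,:,::-1])
```

```text
8.4917 0.01222461806851119 [ 0.10533292  0.75100934 -1.67169319] [ 0.03547114 -0.02754687  0.01353711] [ 0.52799836 -0.04313069  0.15999772]
wrist rim 1510 (array([ 0.52977203, -0.04488323]), array([158.5, 100.4]), -10.413055419921847) 0.02181190236034647
 floor 5028 0.002355275633377507
 plate 11920 (array([ 0.52702802, -0.04218739]), array([113.1,  60.3]), -10.47350311279294) 0.12103206001808785 slope [-0.00550398  0.00149693  0.12105533]
side rim 495 (array([ 0.54738086, -0.04777855]), array([121.4, 105.5]), -10.623863220214815) 0.020066615238866048
 floor 1017 0.003452205462229574
 plate 801 (array([ 0.53655817, -0.04293275]), array([93.2, 64.1]), -9.162017822265597) 0.12150992937237648 slope [-0.02337379 -0.05896165  0.12138296]
```

View pics/carry.png

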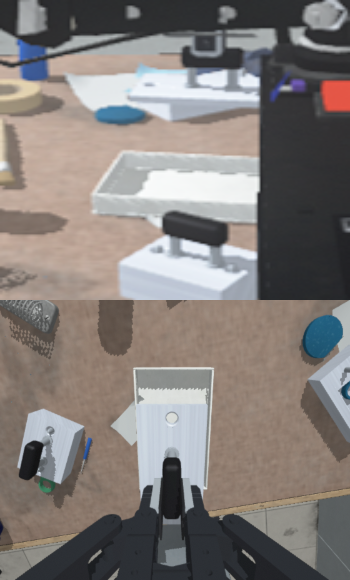

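The cover is held level (slope below 0.006) over the tray. In the wrist view its edges run parallel to the tray walls, with the tray at about (135–213, 370–490) and the plate at (138–208, 405–490). Tray rim is 0.022 and floor 0.002, as stated. Now I'll lower it.

Run:
```python
from h import *
x,y=.5297,-.0448
r.move_straight([x,y,.062],speed=.1);r.hold(.2)
st=r.move_straight([x,y,.0445],speed=.02,max_force=2.5)
s=r.read_state();print(st,s['time_s'],s['grip_width'],s['contact_force'],s['torque'],s['eef_pos'])
if st and .045<s['eef_pos'][2]<.0515 or not st:
    command_gripper(.038,30);r.hold(.2);s=r.read_state();print('open',s['time_s'],s['grip_width'],s['contact_force'])
    r.move_straight([x,y,.075],speed=.05);r.move_straight([x,y,.19],speed=.15)
    s=r.read_state();c=cam('wrist',s);p,d=optics.get_image('wrist');X=dpts(c,d)
    near=np.hypot(X[...,0]-.529,X[...,1]+.044)<.1
    m=near&(X[...,2]>.0055)&(X[...,2]<.0125)&(np.hypot(X[...,0]-.529,X[...,1]+.044)<.064);m=max(blobs(m),key=lambda t:t[1])[0];Q=X[m]
    print(s['time_s'],'plate',rect(Q),np.median(Q[:,2]),'slope',np.linalg.lstsq(np.c_[Q[:,:2]-Q[:,:2].mean(0),np.ones(len(Q))],Q[:,2],rcond=None)[0][:2])
    m=near&(X[...,2]>.017)&(X[...,2]<.026);print('rim',rect(X[m]),np.median(X[m][:,2]))
    r.move_straight([x,y-.12,.26],speed=.2)
    pt,dt=optics.get_image('top');ct=cam('top');X=dpts(ct,dt);print(r.read_state()['time_s'])
    for nm,(u0,u1,v0,v1) in dict(long=(355,425,170,250),short=(150,215,165,230)).items():
        b=np.zeros(dt.shape,bool);b[v0:v1,u0:u1]=1
        Q=X[b&(X[...,2]>.018)&(X[...,2]<.045)];print(nm,rect(Q),np.percentile(Q[:,2],[50,95]))
    cv2.imwrite('pics/end.png',np.vstack([p[:,:,::-1][:300],cv2.resize(pt[140:270,130:440],(560,235))[:,:,::-1]]))
```

```text
True 10.5833 0.01202134217469352 [-0.58310571 -0.26647041  4.20341071] [ 0.0004835   0.08197667 -0.04170249] [ 0.52957847 -0.04474228  0.04850736]
open 11.15 0.03771373807740105 [ 0.31261895  0.39251848 -0.55884534]
12.7583 plate (array([ 0.52888007, -0.0437943 ]), array([112. ,  60.2]), -10.396324157714815) 0.009579937905524694 slope [-0.00064208  0.00049152]
rim (array([ 0.52966168, -0.0447911 ]), array([159.5, 100.2]), -10.484458923339815) 0.02172055974129794
13.7
long (array([ 0.53125708, -0.28501581]), array([83.9, 60.3]), 31.609121322631836) [0.02448324 0.02793171]
short (array([0.5404057 , 0.12780571]), array([75.8, 61.4]), -34.07736587524414) [0.03220996 0.03531475]
```

View pics/end.png

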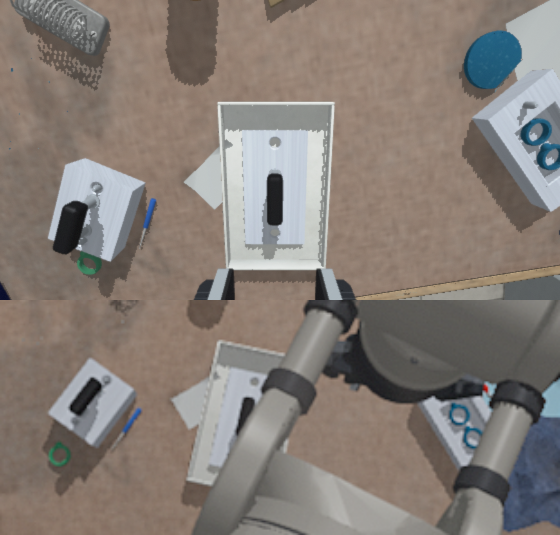

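The cover lies flat in the tray, handle up, with its plate at (243–308, 130–245) in the wrist view. The short mould is still closed, and the long mould is standing open with both rings in it. The arm is clear, so I'll hand the job in.

```bash
python3 -c "
from workcell import r
r.finish_job();print(r.read_state()['time_s'])"
```

```text
the job is handed in; nothing more can be done
the job is handed in; nothing more can be done
```

I lifted the long mould's cover straight off its pins by the handle and set it down in the white tray at 2 cm/s. It stopped at first contact, and I then released it and moved the arm clear. The job was handed in just after 13.7 s on the robot's clock.

**Cover:** it lies flat (slope under 0.001), handle up, with its top at z = 9.6 mm against 9 mm expected. It is about 1 mm off the tray's centre and within 0.1° of its axis.

**Moulds:** the short mould is closed and has not moved. The long mould still stands at 31.6° (about 32° before), open, with both rings in it.

**Checks that disagreed or were incomplete:**
- **Handle height:** triangulating the handle from two views gave 59–61 mm where about 72 mm was expected. The first reading stopped the script before anything moved. I grasped on the depth readings, which agreed with each other and with the stated sizes, and the grasp confirmed them.
- **Grip width:** the gripper read 12.0–12.6 mm on the 14 mm bar, but it did not slip.
- **Long mould position:** the arm hid part of it in the last top view, so I confirmed its angle, but its position only roughly.

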